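# Load the exposure unit and close its lid

## Task

Get the small screen ready to be exposed: lay it gently, mesh side down as it is now, on the glass of the open exposure unit, centred and square over the artwork of the film there, long side along the long side of the artwork. Then lower the lid gently until it is fully shut. Do not knock over the black ink bottle.

Things in the scene. Friction and masses are not known exactly. Their poses are not given: they have to be found in the camera images.
- exposure_unit: grey bench exposure unit, a low fixed box 210 (its x) x 316 (y) x 72 mm high. Origin: at table height under the middle of its glass bed; x points from front to hinge side, z up. The glass, 190 (x) x 250 (y) mm, is 42 mm above the table inside a rim 10 mm thick whose top is 30 mm above the glass. A control strip with dial and switch, 45 mm wide, lies beyond the rim at the -y side.
- lid (a joint): lid of the unit, rad: 0 fully shut, 1.57 upright, 1.85 wide open. Hinged at the far (+x) edge of the unit; a stiff friction hinge holds it wherever it is left (about 5 N at its free edge moves it).
- lid_hinge (a point): middle of the lid's hinge line, which runs along the unit's y; at x = 107, z = 72 mm of the unit. Axes as the lid's: when shut, as the unit's. The lid panel is 210 x 270 mm, from 1 to 13 mm above the hinge line when shut, with a sponge sheet 5 mm thick beneath.
- film: film positive lying flat on the glass (no thickness to speak of, stays put): clear sheet 80 x 112 mm with a black sprig of leaves 50 (its x) x 80 mm (its y). Origin: centre of the artwork, on the glass; z up.
- screen: small printing screen: aluminium frame 130 (its x) x 160 (y) x 22 mm high, bars 20 mm wide, opening 90 x 120 mm, closed at its underside by a tight coated mesh (top face of the mesh 2 mm above the underside). Origin: centre of the underside; z up; 160 g. It lies loose on the drying board, mesh down.
- ink_bottle: black plastic bottle with a white cap, diameter 63, height 114 mm, standing loose; origin at the centre of its foot, z up.
- board: plywood drying board on two battens, 200 (its x) x 240 (y) mm, fixed; its top is 30 mm above the table. Origin: at table height under its middle.
- lid_tab (a point): middle of the black pull tab on the lid's free edge, 10 mm thick and 80 mm long (along the unit's y), standing 22 mm out from the lid in the lid's plane; 223 mm from the hinge (-x of the lid) and 7 mm above the hinge along the lid's z. The point turns with the lid: on top while the lid is open, at the front when shut.

How it is judged:
On the way:
1. with the lid still open, the screen lies flat on the glass, mesh down, over the artwork, let go (value of joint lid above 0.6 rad and horizontal distance between screen and film below 0.014 m and z of screen in the frame of film below 0.004 m and angle between screen's own z axis and vertical below 0.05 rad and contact force between the fingers and screen below 0.2 N), for 0.2 s.
At the end, for the whole second after the job is handed in: Lid shut (under 0.03 rad, 6 mm at its free edge). Screen at rest flat on the glass, mesh down (tilt under 0.05 rad, underside within 4 mm of it), centre within 14 mm of the artwork's centre and square to it within 0.12 rad, either way round, so that all the artwork is inside its opening (value of joint lid below 0.03 rad and horizontal distance between screen and film below 0.014 m and angle between the x axis of screen and the x axis of film, either way round below 0.12 rad and z of screen in the frame of film below 0.004 m and angle between screen's own z axis and vertical below 0.05 rad and linear speed of screen below 0.02 m/s); the robot touches nothing.
It fails at once if the screen is dropped: it falls free of the fingers faster than 0.5 m/s, about 13 mm of fall (contact force between the fingers and screen below 0.05 N and linear speed of screen above 0.5 m/s).
It fails at once if the lid is slammed (faster than 2.5 rad/s) (velocity of joint lid below -2.5 rad/s).
It fails at once if the ink bottle is knocked over (angle between ink_bottle's own z axis and vertical above 0.5 rad).
It also fails if it takes over 58 s, if anything falls off the work surface, if the arm or the gripper's body presses on something with over 40 N, if the wrist force passes 120 N, or if a joint passes its speed limit or range.

## Robot

A 7-joint arm with a two-finger parallel gripper is mounted at the origin on the work surface; the furniture and walls round the work are solid. World frame = base frame: x ahead of the robot, y to its left, z up, the work surface at z = 0. Lengths are in m, angles in rad, forces in N, time in s.
With the tool pointing down it reaches from about 0.425 to 0.925 m from the base axis. Payload 6.8 kg.
Tool frame: the origin (TCP) lies at the very end of the fingers, on their centre line; the grasp point (between the pads) lies r.grip_depth behind it (r.grip_depth is the distance from the TCP to the grasp point, in m); z points along the fingers, x is the direction in which the jaws open and shut, and the axes are right-handed (so a half turn about z gives the same grasp; the last joint's range is limited). The gripper opens to 85 mm and grips with 20 to 120 N. Pads are 22 mm wide; open, the fingers measure 114 mm over their backs; the gripper's body (76 mm by 85 mm) begins 54 mm behind the grasp point. The pads swing forward as they close: fully open they stand 13 mm farther back than shut.
Start: joints at [1.221, 0.477, 0.022, 1.555, -0.011, 1.109, -0.083], TCP at [0.162, -0.655, 0.231] pointing down, gripper open.
Joint ranges: [-2.96, 2.96], [-0.34, 2.1], [-1.41, 1.46], [0.24, 2.44], [-1.37, 4.51], [0.17, 1.92], [-2.96, 2.96]. Speed limits (rad/s): [2.39, 2.39, 3.14, 3.14, 3.14, 3.14, 3.14].

## Interface

Orientations are given as a rotation vector (axis times angle).
In Python, from bench import readout, grab_frame, workorder, r gives the robot as it stands.
- The arm moves only by the shell command python3 -m handwheel 'ROWS' [FORCE]. ROWS is text: rows parted by semicolons, each of 7 numbers parted by spaces: the shift along the tool's x, y, z in mm, then the turn, a rotation vector about the tool's x, y, z in degrees, then the finger opening in mm, from 0 to 85.4. A call has 1 to 12 rows; each row is the pose to reach, as a shift and turn from the pose commanded when the call began, along the tool's axes at that moment; what a row does not reach only later rows make up. A row lasts 1/8 s, in which the tool goes at most 62.5 mm and 10.7 degrees, less where a joint would pass 70% of its speed; a pose out of reach is approached as far as the arm can. A call with a gripper value outside its range is refused whole. The fingers move at their own pace and stop on an object; FORCE is the grip in N (left out, the last holds). Time passes only in rows, so rows that repeat a pose let the fingers close. It gives the time, the measured TCP pose, the force and the opening at its end, in the units of the state.
- readout.get_obs(): the state, without advancing time (a new reading comes with each control period).
- grab_frame(name): name is "side" or "top"; returns a dict with "pixels" (480x640x3 uint8, red, green, blue), "fx", "fy", "cx", "cy" (pixels), "rvec" (rotation vector, rad) and "tvec" (3), from world to camera coordinates, as OpenCV has them. Camera axes: x right, y down, z forward; pixel columns grow to the right and rows downward; lengths in m; the calibration is good to about 2 mm. A picture is of the moment at which its call begins. There is no depth.
- workorder.hand_in(): hands the job in, once; it reports no verdict.
The state is a dict: "clock": time; "joints": joint angles; "qvel": joint speeds; "tau": joint torques, N m; "tcp_pos": TCP position; "orientation": TCP orientation; "contact_force": force on the tool from outside, world axes, zero at the start; "moment": the same for the moment, N m; "grip_width": finger opening in m.
Only numpy, scipy, OpenCV 4.12 (cv2) and the standard library are available. Lean on these libraries where they do the work, as an engineer would, in place of code of your own. Each camera call takes 0.05 s, during which the arm holds its last target.

## Working session

There is one attempt and no reset: what is moved stays moved. The work goes in short steps, Python scripts to look and compute and a shell command to move; the robot and the scene stay as the last step left them, time stands still between calls to the robot, and variables do not carry over. Pictures are saved under pics/ and viewed, and the job is handed in when it is done.

```bash
ls; mkdir -p pics
python3 - <<'E'
from bench import readout, grab_frame, r
import cv2
print(readout.get_obs(), r.grip_depth)
for n in ("side","top"):
    f=grab_frame(n); cv2.imwrite(f"pics/{n}0.png",f["pixels"][:,:,::-1]); print(n,{k:v for k,v in f.items() if k!="pixels"})
E
```

```text
pics
{'clock': 0.0, 'joints': array([ 1.22090541,  0.47778471,  0.02231808,  1.55644075, -0.01151771,
        1.10930377, -0.08308875]), 'qvel': array([ 0.00093009,  0.00097161, -0.0020206 , -0.00131866,  0.00208035,
        0.00136217,  0.00106304]), 'tau': array([-8.23574919e-04, -5.96447611e+01,  1.60752878e+00, -2.81188792e+01,
        1.23426921e-02,  9.54771938e-03,  2.45334155e-05]), 'tcp_pos': array([ 0.16148633, -0.65479221,  0.23034013]), 'orientation': array([-2.47236839e+00,  1.93662934e+00,  2.33712629e-03]), 'contact_force': array([-0.43961771, -0.46714006,  0.51888877]), 'moment': array([-0.00386892, -0.00519062, -0.01919257]), 'grip_width': 0.08554185739603803} 0.0187
side {'fx': 530.2406128843996, 'fy': 530.2406128843996, 'cx': 318.52385773515925, 'cy': 242.8362254870217, 'rvec': array([ 0.55663564, -2.52836982,  1.41366758]), 'tvec': array([0.47197603, 0.17427326, 1.04718431])}
top {'fx': 577.0243010021546, 'fy': 577.0243010021546, 'cx': 320.60891832839695, 'cy': 240.17528488955088, 'rvec': array([ 2.17875246, -2.12325959,  0.12910297]), 'tvec': array([0.03613568, 0.49418093, 1.05625395])}
```

View pics/side0.png

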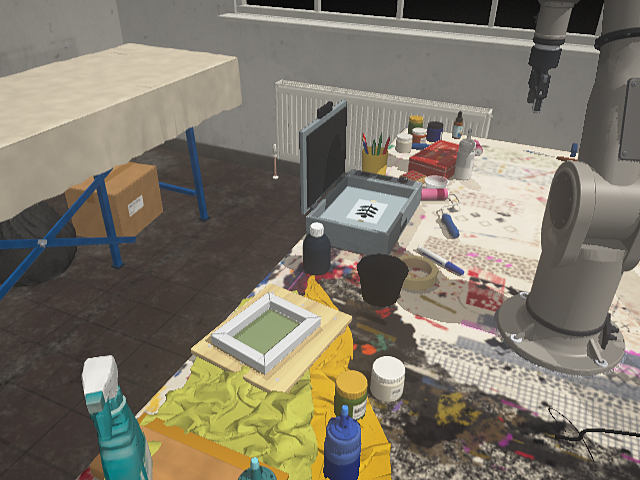

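View pics/top0.png

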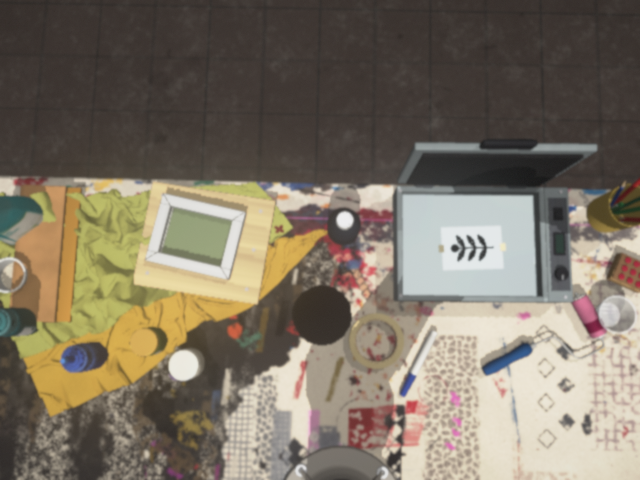

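The side view shows the screen on the board at about (265,330), the bottle at (317,250), and the open unit at (365,205). In the top view the screen is near (195,235), the bottle cap at (345,220), the artwork at (470,248) and the lid tab at (508,144). I'll zoom in for corner positions.

```bash
cat > h.py <<'E'
import numpy as np, cv2
from bench import grab_frame, readout, r
from scipy.spatial.transform import Rotation as R
def cam(f):
    K=np.array([[f["fx"],0,f["cx"]],[0,f["fy"],f["cy"]],[0,0,1]]); Rm=cv2.Rodrigues(np.array(f["rvec"]))[0]
    return K,Rm,np.array(f["tvec"])
def proj(f,P):
    K,Rm,t=cam(f); return cv2.projectPoints(np.array(P,float).reshape(-1,1,3),np.array(f["rvec"]),t,K,None)[0].reshape(-1,2)
def ray(f,uv):
    K,Rm,t=cam(f); d=np.linalg.inv(K)@[uv[0],uv[1],1]; return -Rm.T@t, Rm.T@d
def plane(f,uv,z):
    c,d=ray(f,uv); return c+d*(z-c[2])/d[2]
def tri(f1,u1,f2,u2):
    P=[]
    for f in(f1,f2):
        K,Rm,t=cam(f); P.append(K@np.c_[Rm,t])
    X=cv2.triangulatePoints(P[0],P[1],np.array(u1,float).reshape(2,1),np.array(u2,float).reshape(2,1))[:,0]; X=X[:3]/X[3]
    e=[np.linalg.norm(proj(f,X)[0]-u) for f,u in((f1,u1),(f2,u2))]
    return X,e
def zoom(f,x0,y0,w,h,s,name):
    im=f["pixels"][y0:y0+h,x0:x0+w,::-1]; im=cv2.resize(im,None,fx=s,fy=s,interpolation=cv2.INTER_CUBIC)
    for i in range(0,w,20): cv2.putText(im,str(x0+i),(i*s,10),0,.35,(0,0,255)); cv2.line(im,(i*s,12),(i*s,18),(0,0,255))
    for j in range(0,h,20): cv2.putText(im,str(y0+j),(0,j*s+4),0,.35,(0,0,255))
    cv2.imwrite("pics/"+name+".png",im)
E
python3 - <<'E'
from h import *
import pickle
s=grab_frame("side");t=grab_frame("top");pickle.dump((s,t),open("f0.pkl","wb"))
zoom(t,130,175,160,120,5,"zt1"); zoom(s,190,280,160,110,5,"zs1")
zoom(t,380,130,220,180,3,"zt2"); zoom(s,290,90,140,170,3,"zs2")
E
```

```text
(no output)
```

View pics/zt1.png

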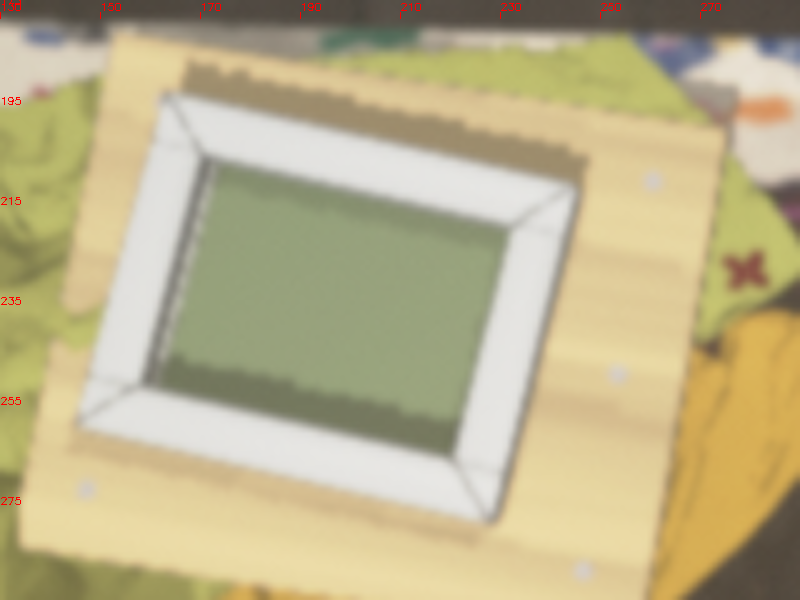

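View pics/zs1.png

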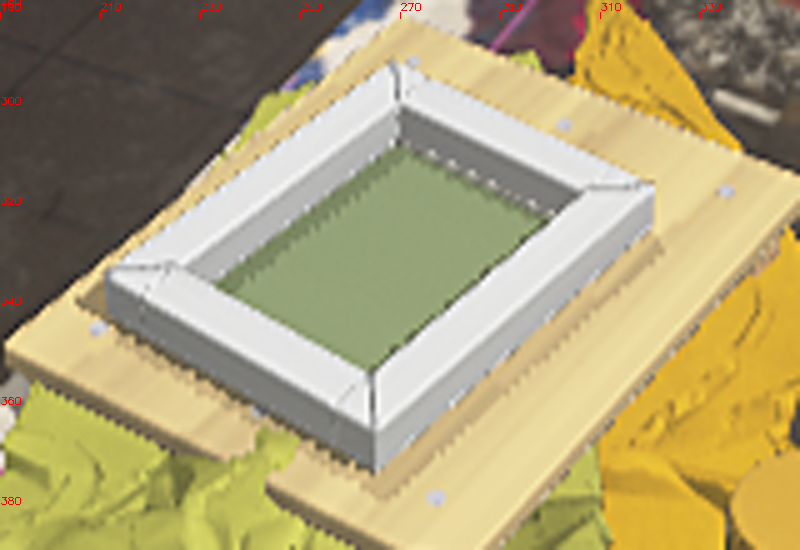

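View pics/zt2.png

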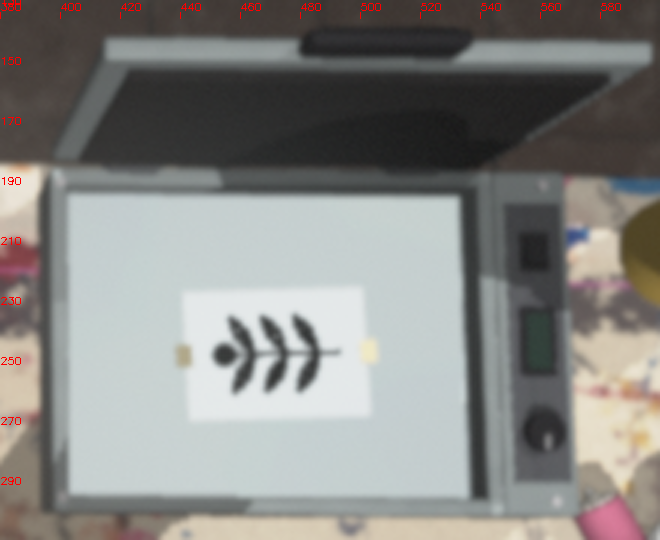

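View pics/zs2.png

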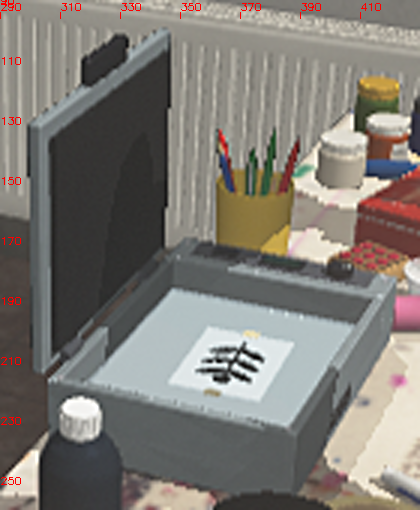

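Run:
```python
from h import *
import pickle
np.set_printoptions(precision=4,suppress=True)
s,t=pickle.load(open("f0.pkl","rb"))
def quad(name,T,S,z):
    T=np.array(T);S=np.array(S)
    X=[]
    for a,b in zip(T,S):
        x,e=tri(t,a,s,b); X.append(x); print(name,x,np.round(e,2))
    print(" mean",np.mean(X,0))
    for n,f,U in(("top",t,T),("side",s,S)):
        p=np.array([plane(f,u,z) for u in U]); (c,sz,a)=cv2.minAreaRect((p[:,:2]*1000).astype(np.float32))
        print(" ",n,p.mean(0),"edges",[round(float(np.linalg.norm(p[i]-p[i-1])),4) for i in range(4)], "yaw of edge0-1",np.degrees(np.arctan2(*(p[1]-p[0])[:2][::-1])),np.degrees(np.arctan2(*(p[2]-p[3])[:2][::-1])),"0-3",np.degrees(np.arctan2(*(p[3]-p[0])[:2][::-1])),np.degrees(np.arctan2(*(p[2]-p[1])[:2][::-1])))
quad("screen",[(163,194),(245.6,212),(228.4,279.4),(146,260.6)],[(211.6,334),(269,292.4),(321,317.6),(265,366)],.052)
quad("film",[(441,227),(500.7,225.7),(503.7,268.3),(443,270)],[(346,217.7),(359.3,198.7),(388.3,204.3),(377.7,224)],.042)
print(tri(t,(508,144),s,(325,108)))
print("cap",tri(t,(345,219.5),s,(317,227)))
print("tcp start px",proj(t,[[.162,-.655,.231]]),proj(s,[[.162,-.655,.231]]))
# unit rim corners top: 
for n,u in (("FL",(397,300)),("BL",(398,190)),("FR",(573,301)),("BR",(567,189))): print(n,plane(t,u,.072))
for n,u in (("gFL",(402.5,295)),("gBL",(402.5,195)),("gFR",(537,295.5)),("gBR",(533,195))): print(n,plane(t,u,.042))
```

```text
screen [0.5707 0.3462 0.0528] [0.41 0.51]
screen [0.5408 0.1904 0.0489] [0.22 0.24]
screen [0.4146 0.2168 0.049 ] [0.48 0.56]
screen [0.4464 0.3715 0.0495] [1.1  1.44]
 mean [0.4931 0.2812 0.0501]
  top [0.492  0.2805 0.052 ] edges [0.1281, 0.1592, 0.129, 0.1569] yaw of edge0-1 -100.97632862889452 -101.29454027500385 0-3 169.31158700852615 168.27088526408826
  side [0.4933 0.2835 0.052 ] edges [0.1279, 0.1552, 0.1278, 0.1573] yaw of edge0-1 -102.29725839179538 -102.22960540435619 0-3 167.14767092900087 168.0946447252279
film [ 0.5223 -0.176   0.0409] [0.12 0.1 ]
film [ 0.5277 -0.287   0.0425] [0.1  0.08]
film [ 0.4478 -0.2918  0.0417] [0.06 0.05]
film [ 0.4406 -0.1799  0.0411] [0.73 0.65]
 mean [ 0.4846 -0.2337  0.0415]
  top [ 0.4849 -0.2335  0.042 ] edges [0.0806, 0.1116, 0.0799, 0.1124] yaw of edge0-1 -87.2933636901947 -86.91890955540505 0-3 -177.39401902495956 -176.8017758409457
  side [ 0.4839 -0.233   0.042 ] edges [0.0829, 0.114, 0.0808, 0.1129] yaw of edge0-1 -86.5267756262823 -85.45430966198403 0-3 -176.8306572679298 -177.6489845208972
(array([ 0.6062, -0.2215,  0.298 ]), [np.float64(0.062424213766401865), np.float64(0.044733881804781474)])
cap (array([0.5209, 0.0062, 0.1089]), [np.float64(0.02156973332184601), np.float64(0.02047824348528309)])
tcp start px [[796.3271 459.9766]] [[531.1707 111.2777]]
FL [ 0.3834 -0.0911  0.072 ]
BL [ 0.5843 -0.091   0.072 ]
FR [ 0.3898 -0.4051  0.072 ]
BR [ 0.5938 -0.4001  0.072 ]
gFL [ 0.3937 -0.1048  0.042 ]
gBL [ 0.5815 -0.1033  0.042 ]
gFR [ 0.3992 -0.3521  0.042 ]
gBR [ 0.5876 -0.3487  0.042 ]
```

```bash
cat >> h.py <<'E'
np.set_printoptions(precision=4,suppress=True)
def down(yaw):
    a=np.radians(yaw); x=np.array([np.cos(a),np.sin(a),0]); z=np.array([0,0,-1.]); return R.from_matrix(np.c_[x,np.cross(z,x),z])
def rows(*wps,o=None):
    """wps: (x,y,z,yaw)"""
    o=o or readout.get_obs(); R0=R.from_rotvec(o["orientation"]); p=np.array(o["tcp_pos"])
    print("now",p,"yaw",np.degrees(np.arctan2(*R0.as_matrix()[:2,0][::-1])),"z",R0.as_matrix()[:,2],"w",o["grip_width"],"F",o["contact_force"],"t",o["clock"])
    for w in wps:
        print(w,"->",np.round(R0.inv().apply(np.array(w[:3])-p)*1000,1),np.round(np.degrees((R0.inv()*down(w[3])).as_rotvec()),1))
E
python3 - <<'E'
from h import *
rows((.45,-.2,.30,-101.6),(.45,-.2,.30,78.4),(.507,.350,.2,78.4),(.507,.350,.2,-101.6))
E
```

```text
now [ 0.1615 -0.655   0.2307] yaw -76.14554302593872 z [-0.0004  0.0011 -1.    ] w 0.08524260189432874 F [-0.4973  0.1096 -0.3929] t 0.2
(0.45, -0.2, 0.3, -101.6) -> [-372.8 -389.   -68.9] [ 0.   0.1 25.5]
(0.45, -0.2, 0.3, 78.4) -> [-372.8 -389.   -68.9] [  -0.1    0.  -154.5]
(0.507, 0.35, 0.2, 78.4) -> [-893.  -576.1   31.7] [  -0.1    0.  -154.5]
(0.507, 0.35, 0.2, -101.6) -> [-893.  -576.1   31.7] [ 0.   0.1 25.5]
```

```bash
python3 -m handwheel '-40 -40 -70 0 0 3 50; -80 -80 -70 0 0 6 50; -120 -124 -70 0 0 9 50; -160 -167 -70 0 0 12 50; -200 -210 -70 0 0 15 50; -242 -253 -70 0 0 18 50; -285 -297 -70 0 0 21 50; -328 -342 -70 0 0 23 50; -372 -389 -70 0 0 25.5 50; -372 -389 -70 0 0 25.5 50' 50
python3 - <<'E'
from h import *
rows((.507,.350,.2,-101.6),(.507,.350,.1,-101.6))
E
```

```text
clock: 1.45
tcp_pos: [0.4527, -0.1959, 0.3015]
orientation: [-1.994, 2.425, 0.001]
contact_force: [-0.6, -0.0, -0.6]
grip_width: 0.0502
now [ 0.4527 -0.1959  0.3015] yaw -101.13170356538701 z [ 0.0012  0.0015 -1.    ] w 0.050185217751986096 F [-0.5831 -0.0466 -0.6415] t 1.45
(0.507, 0.35, 0.2, -101.6) -> [-546.    52.2  102.3] [-0.   0.1  0.5]
(0.507, 0.35, 0.1, -101.6) -> [-545.8   52.3  202.3] [-0.   0.1  0.5]
```

```bash
python3 -m handwheel '-55 5 0 0 0 0 50; -112 11 10 0 0 0 50; -170 16 20 0 0 0 50; -228 22 30 0 0 0 50; -285 27 40 0 0 0 50; -342 32 50 0 0 0 50; -400 38 62 0 0 0 50; -455 43 80 0 0 0 50; -505 48 100 0 0 0.5 50; -546 52 120 0 0 0.5 50; -546 52 140 0 0 0.5 50; -546 52 140 0 0 0.5 50'
python3 - <<'E'
from h import *
s=grab_frame("side");t=grab_frame("top")
zoom(t,130,175,160,120,5,"zt3"); zoom(s,190,230,160,160,3,"zs3")
rows((.507,.350,.1,-101.6),(.507,.350,.036,-101.6))
E
```

```text
clock: 2.95
tcp_pos: [0.5092, 0.3416, 0.1591]
orientation: [1.97, -2.441, 0.001]
contact_force: [-0.5, 0.5, -0.7]
grip_width: 0.05
now [0.5104 0.3422 0.1615] yaw -102.27959797784058 z [ 0.0003 -0.0013 -1.    ] w 0.050032787085725346 F [0.69  0.521 1.488] t 3.05
(0.507, 0.35, 0.1, -101.6) -> [-7.   5.  61.5] [-0.  -0.1 -0.7]
(0.507, 0.35, 0.036, -101.6) -> [ -7.1   5.1 125.5] [-0.  -0.1 -0.7]
```

View pics/zs3.png

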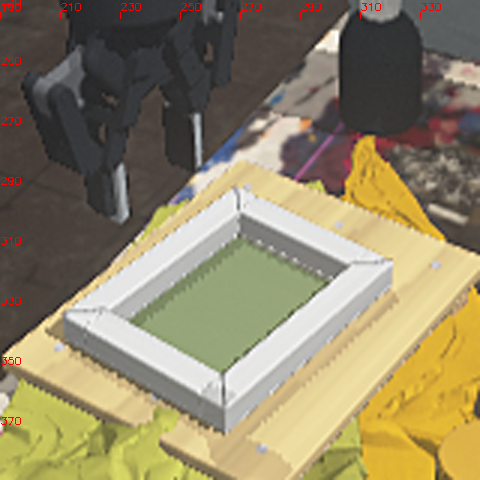

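View pics/zt3.png

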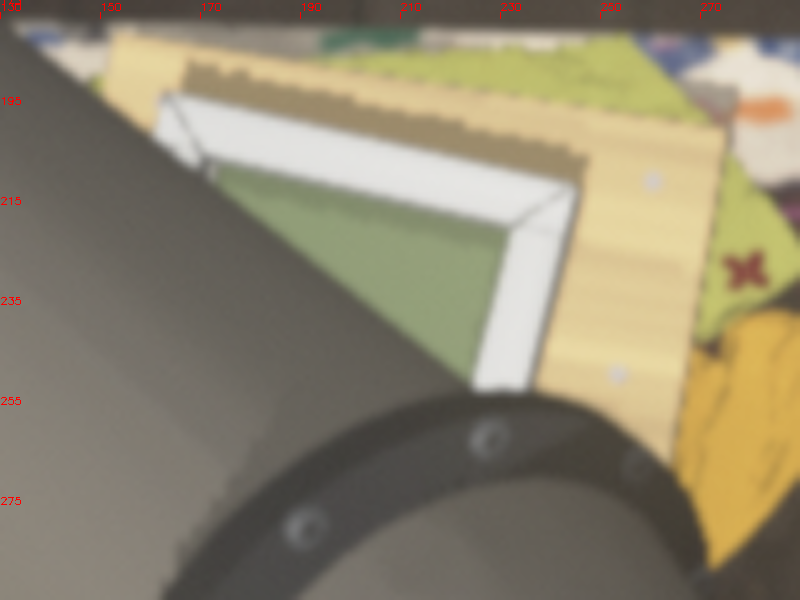

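The side view shows the open fingers above the +y short bar, with tips near (230,302) and (254,287). The top view is partly hidden by the arm. I'll descend in stages.

```bash
python3 -m handwheel '-3 2 25 0 0 -0.3 50; -7 5 60 0 0 -0.5 50; -7 5 70 0 0 -0.5 50; -7 5 80 0 0 -0.5 50; -7 5 80 0 0 -0.5 50; -7 5 80 0 0 -0.5 50'
python3 - <<'E'
from h import *
s=grab_frame("side")
zoom(s,190,260,160,120,5,"zs4")
rows((.507,.350,.036,-101.6))
o=readout.get_obs(); 
for dz in(0,):
  Rm=R.from_rotvec(o["orientation"])
  print(proj(s,[o["tcp_pos"]+Rm.apply([d,0,-.004]) for d in(-.025,.025)]))
E
```

```text
clock: 3.8
tcp_pos: [0.5068, 0.3523, 0.0823]
orientation: [-1.983, 2.435, -0.0]
contact_force: [-0.4, 0.5, -0.6]
grip_width: 0.0499
now [0.5067 0.3524 0.0823] yaw -101.65899314997432 z [ 0.0014  0.0009 -1.    ] w 0.049813460289817625 F [ 0.2933  0.3499 -0.4051] t 3.85
(0.507, 0.35, 0.036, -101.6) -> [ 2.4 -0.7 46.3] [-0.1  0.1 -0.1]
[[229.6104 340.2472]
 [249.9247 324.5281]]
```

View pics/zs4.png

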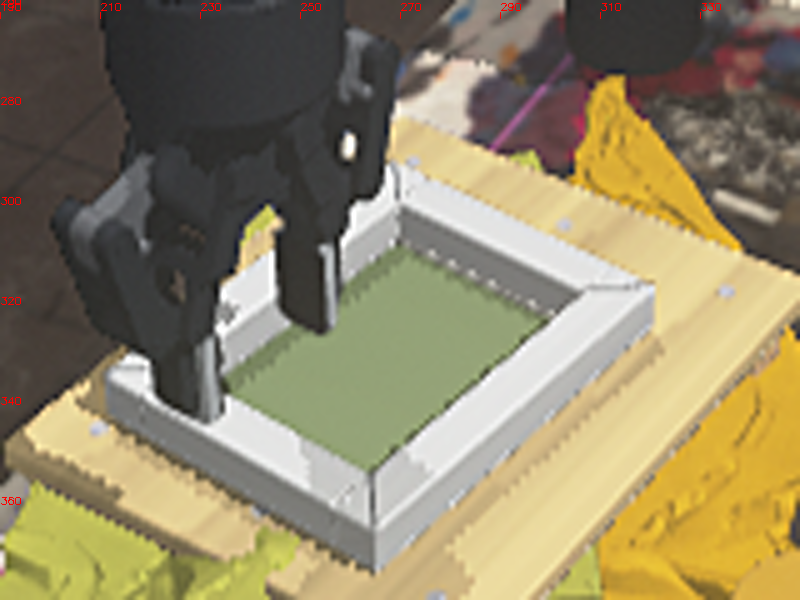

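The fingertips at (231,343) and (253,326) match the projected positions, so they straddle the bar. Descending the rest of the way.

```bash
python3 -m handwheel '2 -0.5 8 0 0 0 50; 2.5 -0.5 16 0 0 0 50; 2.5 -0.5 24 0 0 0 50; 2.5 -0.5 30 0 0 0 50; 2.5 -0.5 36 0 0 0 50; 2.5 -0.5 36 0 0 0 50'
python3 - <<'E'
from h import *
s=grab_frame("side")
zoom(s,190,260,160,120,5,"zs5")
rows((.507,.350,.036,-101.6))
E
```

```text
clock: 4.6
tcp_pos: [0.5058, 0.3494, 0.0447]
orientation: [1.984, -2.435, -0.0]
contact_force: [-0.4, -0.4, -0.7]
grip_width: 0.0501
now [0.506  0.3495 0.0451] yaw -101.64235636029157 z [-0.0003 -0.0002 -1.    ] w 0.050314130724978326 F [-0.0063 -1.3696  0.5595] t 4.65
(0.507, 0.35, 0.036, -101.6) -> [-0.7 -0.9  9.1] [ 0. -0. -0.]
```

View pics/zs5.png

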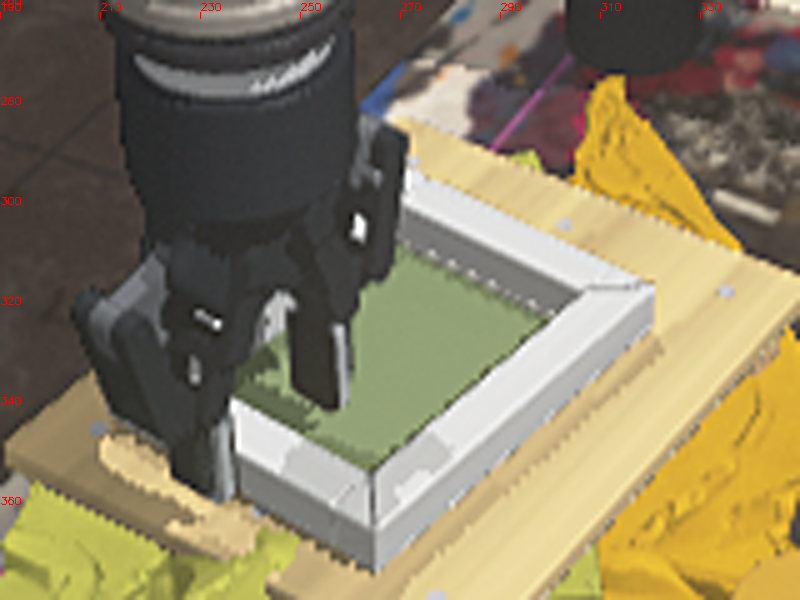

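One finger is outside the bar (232,357) and the other inside the opening (257,340). I'll go down a few mm and close.

```bash
python3 -m handwheel '0 0 4 0 0 0 50; 0 0 8 0 0 0 50; 0 0 8 0 0 0 35; 0 0 8 0 0 0 25; 0 0 8 0 0 0 10; 0 0 8 0 0 0 10; 0 0 8 0 0 0 10; 0 0 8 0 0 0 10' 60
python3 - <<'E'
from h import *
rows()
E
```

```text
clock: 5.65
tcp_pos: [0.5063, 0.3499, 0.0377]
orientation: [-1.984, 2.435, 0.0]
contact_force: [-0.4, 0.2, 5.6]
grip_width: 0.0182
now [0.5063 0.3499 0.0377] yaw -101.6421241589015 z [ 0.0005  0.0005 -1.    ] w 0.018226170911335486 F [-0.4155  0.1508  5.6236] t 5.65
```

```bash
python3 -m handwheel '0 0 -2 0 0 0 10; 0 0 -5 0 0 0 10; 0 0 -10 0 0 0 10; 0 0 -15 0 0 0 10; 0 0 -25 0 0 0 10; 0 0 -30 0 0 0 10; 0 0 -30 0 0 0 10'
python3 - <<'E'
from h import *
s=grab_frame("side")
zoom(s,190,220,160,160,4,"zs6")
rows()
E
```

```text
clock: 6.52
tcp_pos: [0.5065, 0.3498, 0.068]
orientation: [-1.984, 2.434, -0.0]
contact_force: [-0.0, 0.4, -1.3]
grip_width: 0.0185
now [0.5063 0.3496 0.0676] yaw -101.65096125393958 z [ 0.0004  0.0002 -1.    ] w 0.01848772935415526 F [-0.4929  0.027  -2.1758] t 6.575
```

View pics/zs6.png

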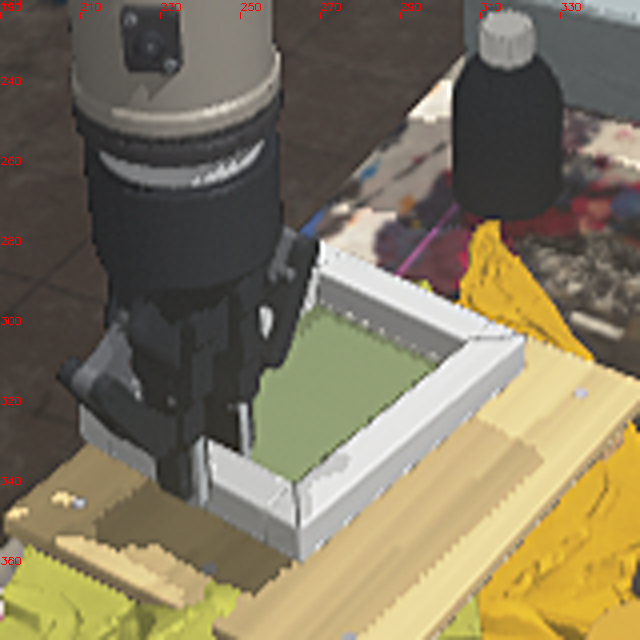

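Lifted and level: the frame clears the board and its shadow has moved off to (275,355). I'll raise it and carry it over the bottle.

Run:
```python
from h import *
rows((.506,.35,.21,-101.65),(.481,-.1635,.21,-87.2))
```

```text
now [0.5063 0.3496 0.0676] yaw -101.65096125393958 z [ 0.0004  0.0002 -1.    ] w 0.01848772935415526 F [-0.4929  0.027  -2.1758] t 6.575
(0.506, 0.35, 0.21, -101.65) -> [  -0.4    0.3 -142.4] [-0.  0. -0.]
(0.481, -0.1635, 0.21, -87.2) -> [ 507.5  -78.9 -142.6] [ -0.    0.  -14.5]
```

```bash
python3 -m handwheel '0 0 -25 0 0 0 10; 0 0 -60 0 0 0 10; 0 0 -100 0 0 0 10; 10 -2 -130 0 0 0 10; 35 -6 -142 0 0 -1 10; 70 -11 -142 0 0 -2 10; 115 -18 -142 0 0 -4 10; 160 -25 -142 0 0 -5 10; 205 -32 -142 0 0 -6 10; 250 -39 -142 0 0 -7 10; 295 -46 -142 0 0 -9 10; 320 -50 -142 0 0 -10 10'
python3 -c "
from h import *
rows((.481,-.1635,.21,-87.2))"
```

```text
clock: 8.07
tcp_pos: [0.4897, 0.0232, 0.2089]
orientation: [2.186, -2.254, -0.0]
contact_force: [0.1, -0.3, -2.0]
grip_width: 0.0185
now [0.4897 0.0232 0.2089] yaw -91.77343638980662 z [-0.0011 -0.0011 -1.    ] w 0.018458755770467235 F [ 0.1285 -0.292  -1.9768] t 8.075
(0.481, -0.1635, 0.21, -87.2) -> [186.8   2.9  -0.9] [ 0.1 -0.1 -4.6]
```

```bash
python3 -m handwheel '30 0 0 0 0 -1 10; 70 1 0 0 0 -2 10; 110 2 0 0 0 -3 10; 145 2 0 0 0 -4 10; 170 3 0 0 0 -4.5 10; 187 3 0 0 0 -4.5 10; 187 3 0 0 0 -4.5 10; 187 3 0 0 0 -4.5 10'
python3 - <<'E'
from h import *
import pickle
s=grab_frame("side");t=grab_frame("top");pickle.dump((s,t),open("f7.pkl","wb"))
zoom(s,280,90,160,160,4,"zs7");zoom(t,380,130,220,180,3,"zt7")
rows((.481,-.1635,.21,-87.2))
E
```

```text
clock: 9.07
tcp_pos: [0.4823, -0.1594, 0.2092]
orientation: [-2.277, 2.164, 0.001]
contact_force: [-0.2, 0.0, -1.9]
grip_width: 0.0185
now [ 0.4823 -0.1594  0.2093] yaw -87.03191477989488 z [ 0.      0.0005 -1.    ] w 0.018479645054873307 F [ 0.3131  0.6139 -2.4975] t 9.175
(0.481, -0.1635, 0.21, -87.2) -> [ 4.   1.5 -0.7] [-0.   0.   0.2]
```

View pics/zs7.png

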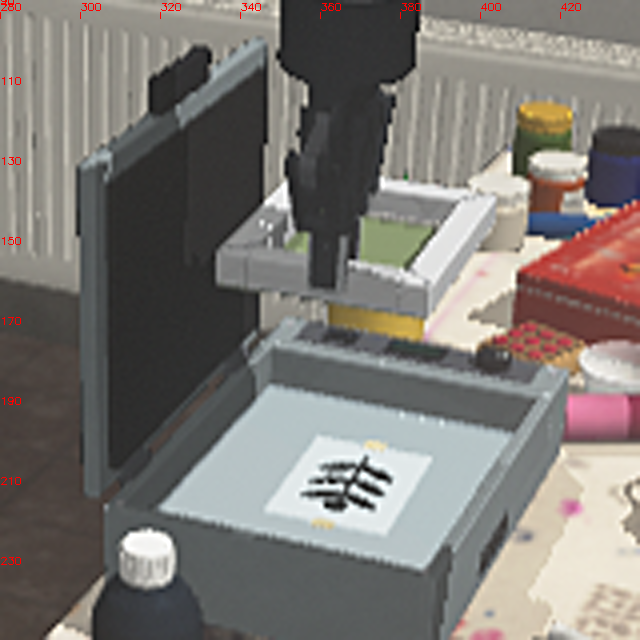

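View pics/zt7.png

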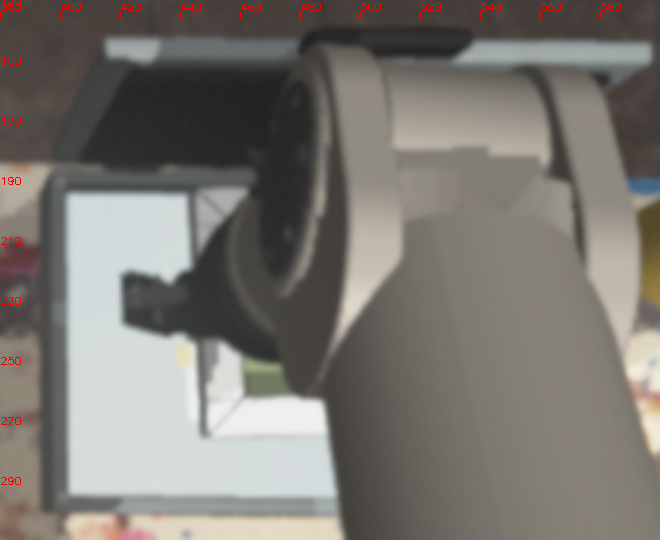

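Side view shows the screen held level above the glass, with top corners near (334,152), (387,162) and (404,139). Top view shows its +y end with corners near (443,192) and (447,276). I'll compare these with the grasp model.

Run:
```python
from h import *
import pickle
s,t=pickle.load(open("f7.pkl","rb"))
o=readout.get_obs()
# grasp: screen centre (0.4928,0.2815) yaw x -11.6 deg, TCP (.5063,.3499,.0377) tool yaw -101.65
Rg=down(-101.65); off=Rg.inv().apply(np.array([.4928,.2815,.030])-[.5063,.3499,.0377])
Rs_rel=Rg.inv()*R.from_euler('z',-11.6,degrees=True)
Rt=R.from_rotvec(o["orientation"]); c=o["tcp_pos"]+Rt.apply(off); Rs=Rt*Rs_rel
print("pred centre",c,"yaw",Rs.as_euler('ZYX',degrees=True), "off in tool",off)
C=np.array([[.065,.08,.022],[-.065,.08,.022],[-.065,-.08,.022],[.065,-.08,.022],[.065,.08,0],[-.065,.08,0]])
P=c+Rs.apply(C); print("side\n",proj(s,P),"\ntop\n",proj(t,P))
print(tri(t,(447.3,275.7),s,(387,162)),tri(t,(443.3,192.3),s,(334.2,152)))
print(P[:2])
```

```text
pred centre [ 0.4865 -0.229   0.2016] yaw [ 3.0181 -0.0028  0.0261] off in tool [ 0.0697 -0.0006  0.0077]
side
 [[334.4499 152.2052]
 [388.8796 161.0257]
 [405.4721 137.6923]
 [355.6656 130.3715]
 [334.1513 161.0365]
 [388.0474 170.0596]] 
top
 [[444.967  193.3232]
 [449.5416 276.3516]
 [553.79   273.5532]
 [547.2894 190.5347]
 [442.1191 196.1854]
 [446.5316 277.2715]]
(array([ 0.4194, -0.1492,  0.222 ]), [np.float64(0.6402638579802614), np.float64(0.5197424581136749)]) (array([ 0.5477, -0.143 ,  0.2252]), [np.float64(0.48210464558159355), np.float64(0.38556912340756433)])
[[ 0.5472 -0.1457  0.2236]
 [ 0.4174 -0.1525  0.2236]]
```

```bash
python3 -m handwheel '3 1 5 0 0 0 10; 6 2.5 25 0 0 0 10; 6 2.5 50 0 0 0 10; 6 2.5 75 0 0 0 10; 6 2.5 100 0 0 0 10; 6 2.5 120 0 0 0 10; 6 2.5 135 0 0 0 10; 6 2.5 145 0 0 0 10; 6 2.5 145 0 0 0 10'
python3 - <<'E'
from h import *
import pickle
s=grab_frame("side");t=grab_frame("top");pickle.dump((s,t),open("f8.pkl","wb"))
zoom(s,290,150,130,110,6,"zs8");zoom(t,380,180,180,130,4,"zt8")
rows()
E
```

```text
clock: 10.3
tcp_pos: [0.4797, -0.1668, 0.0639]
orientation: [2.276, -2.165, -0.001]
contact_force: [-0.1, 0.4, -2.1]
grip_width: 0.0182
now [ 0.4804 -0.167   0.0647] yaw -87.14375199837934 z [ 0.0008 -0.0002 -1.    ] w 0.01805147804861301 F [-0.8416 -0.2508 -1.9332] t 10.4
```

View pics/zs8.png

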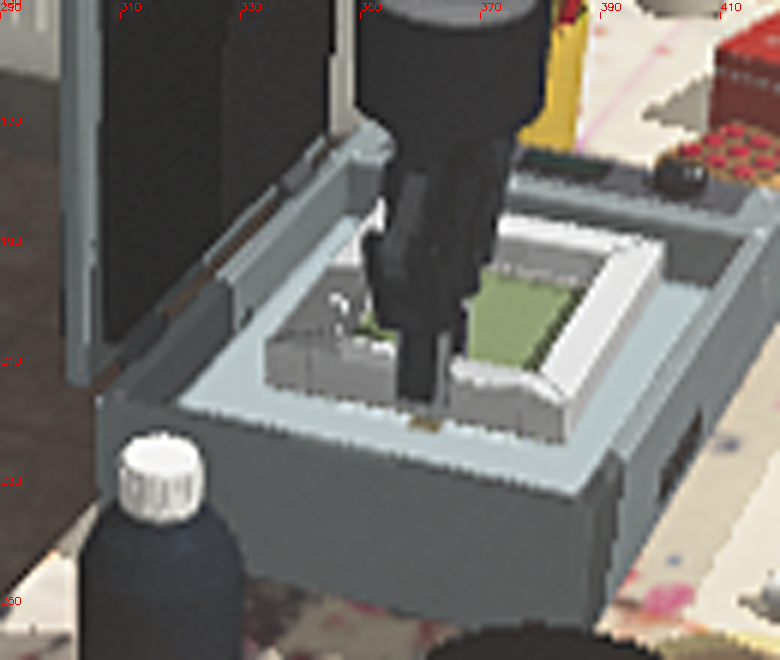

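View pics/zt8.png

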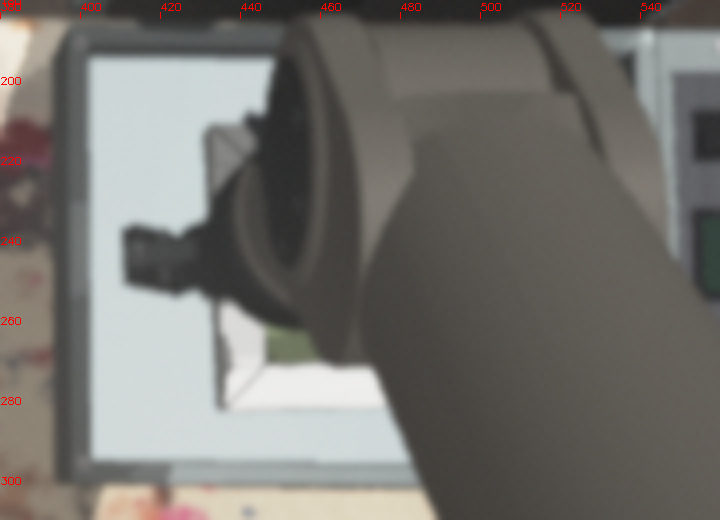

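Run:
```python
from h import *
import pickle
s,t=pickle.load(open("f8.pkl","rb"))
o=readout.get_obs()
off=np.array([.0697,-.0006,.0077]);Rg=down(-101.65)
Rs_rel=Rg.inv()*R.from_euler('z',-11.6,degrees=True)
Rt=R.from_rotvec(o["orientation"]); c=o["tcp_pos"]+Rt.apply(off); Rs=Rt*Rs_rel
print("pred centre",c,"yaw",Rs.as_euler('ZYX',degrees=True))
C=np.array([[.065,.08,.022],[-.065,.08,.022],[-.065,-.08,.022]])
P=c+Rs.apply(C); print("side\n",proj(s,P),"\ntop\n",proj(t,P))
a=tri(t,(435.5,282),s,(384.2,217));b=tri(t,(431.75,211.75),s,(334.2,207)); print(a,b)
z=P[0,2]
print(z,"top pl",plane(t,(435.5,282),z),plane(t,(431.75,211.75),z),"side",[plane(s,u,z) for u in((334.2,207),(384.2,217),(400.5,190))])
print(P)
```

```text
pred centre [ 0.4844 -0.2366  0.0571] yaw [ 2.9063 -0.0447 -0.0155]
side
 [[334.5276 206.1979]
 [385.446  216.1971]
 [401.5074 189.1837]] 
top
 [[432.7114 211.0946]
 [436.2996 282.8809]
 [526.0778 280.646 ]]
(array([ 0.4175, -0.1588,  0.0768]), [np.float64(0.2325040944347501), np.float64(0.20498506794987223)]) (array([ 0.5448, -0.1517,  0.0776]), [np.float64(0.27823203807069236), np.float64(0.2417595773520225)])
0.07908113463396739 top pl [ 0.417  -0.1585  0.0791] [ 0.544  -0.1516  0.0791] side [array([ 0.5444, -0.1491,  0.0791]), array([ 0.4168, -0.1547,  0.0791]), array([ 0.4245, -0.3137,  0.0791])]
[[ 0.5453 -0.1534  0.0791]
 [ 0.4155 -0.16    0.079 ]
 [ 0.4236 -0.3197  0.079 ]]
```

```bash
python3 -m handwheel '-1 0 3 0 0 0 10; -1.5 0 6 0 0 0 10; -1.5 0 9 0 0 0 10; -1.5 0 11 0 0 0 10; -1.5 0 12.5 0 0 0 10; -1.5 0 13.5 0 0 0 10; -1.5 0 13.5 0 0 0 10'
python3 - <<'E'
from h import *
rows()
E
```

```text
clock: 11.28
tcp_pos: [0.4798, -0.1654, 0.0507]
orientation: [2.276, -2.165, -0.0]
contact_force: [-0.2, 0.9, -1.9]
grip_width: 0.0181
now [ 0.4798 -0.1654  0.0507] yaw -87.14995558221811 z [-0.0001  0.     -1.    ] w 0.018127207812466083 F [-0.2234  0.936  -1.8643] t 11.275
```

```bash
python3 -m handwheel '0 0 0.5 0 0 0 10; 0 0 1 0 0 0 10; 0 0 1 0 0 0 10; 0 0 1 0 0 0 10'; python3 -m handwheel '0 0 0.5 0 0 0 10; 0 0 1 0 0 0 10; 0 0 1 0 0 0 10'
```

```text
clock: 11.78
tcp_pos: [0.4799, -0.1654, 0.0498]
orientation: [-2.276, 2.165, -0.0]
contact_force: [-0.5, 0.3, -1.5]
grip_width: 0.0184
clock: 12.15
tcp_pos: [0.4799, -0.1654, 0.0496]
orientation: [2.276, -2.165, 0.001]
contact_force: [-3.4, 0.2, 9.1]
grip_width: 0.0184
```

```bash
python3 -m handwheel '0 0 -0.5 0 0 0 10; 0 0 -0.5 0 0 0 16; 0 0 -0.5 0 0 0 22; 0 0 -0.5 0 0 0 28; 0 0 -0.5 0 0 0 36; 0 0 -0.5 0 0 0 42; 0 0 -0.5 0 0 0 42' 20
python3 - <<'E'
from h import *
s=grab_frame("side")
zoom(s,290,150,130,110,6,"zs9")
rows()
E
```

```text
clock: 13.02
tcp_pos: [0.4798, -0.1654, 0.0493]
orientation: [2.276, -2.165, -0.0]
contact_force: [0.6, -0.2, -0.2]
grip_width: 0.0421
now [ 0.4798 -0.1654  0.0493] yaw -87.14817948114039 z [ 0.  0. -1.] w 0.04191405064379262 F [-0.272   0.6588  0.4223] t 13.075
```

View pics/zs9.png

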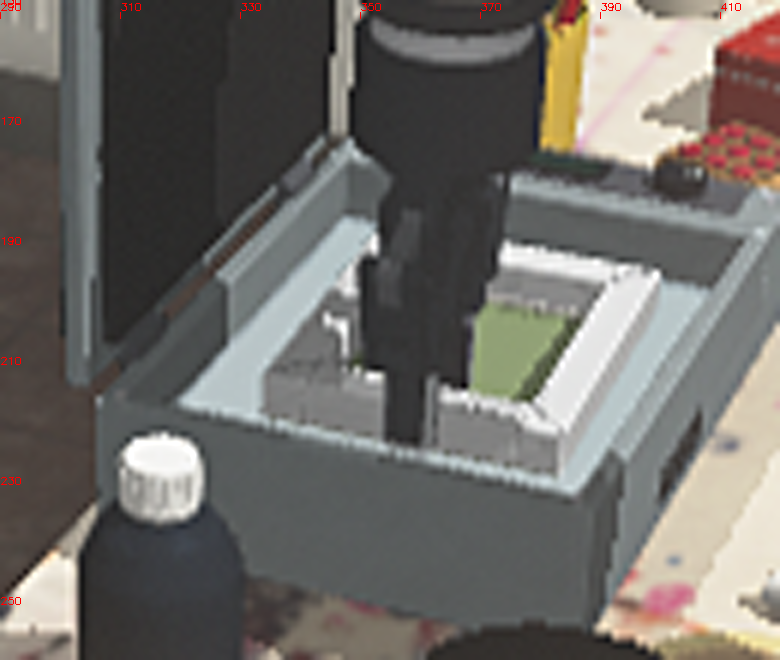

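Released: the screen sits on the glass and the fingers are clear of the bar. Lifting straight up to look again.

```bash
python3 -m handwheel '0 0 -4 0 0 0 42; 0 0 -12 0 0 0 42; 0 0 -25 0 0 0 42; 0 0 -50 0 0 0 42; 0 0 -85 0 0 0 20; 0 0 -130 0 0 0 0; 0 0 -180 0 0 0 0; 0 0 -230 0 0 0 0; 0 0 -270 0 0 0 0; 0 0 -310 0 0 0 0; 0 0 -310 0 0 0 0; 0 0 -310 0 0 0 0'
python3 - <<'E'
from h import *
import pickle
s=grab_frame("side");t=grab_frame("top");pickle.dump((s,t),open("f10.pkl","wb"))
zoom(s,290,80,150,150,4,"zs10");zoom(t,380,130,220,180,3,"zt10")
rows((.68,-.16,.36,-87.2),(.68,-.225,.36,-87.2))
E
```

```text
clock: 14.58
tcp_pos: [0.4793, -0.1652, 0.3593]
orientation: [2.276, -2.165, 0.0]
contact_force: [0.3, -0.4, -0.4]
grip_width: 0.0002
now [ 0.479  -0.1653  0.3583] yaw -87.14284839625523 z [-0.0019  0.0005 -1.    ] w -0.00011994006188222296 F [ 0.1399 -0.5525 -0.8938] t 14.675
(0.68, -0.16, 0.36, -87.2) -> [   4.8 -201.    -2.1] [0.1 0.  0.1]
(0.68, -0.225, 0.36, -87.2) -> [  69.7 -197.7   -2.1] [0.1 0.  0.1]
```

View pics/zs10.png

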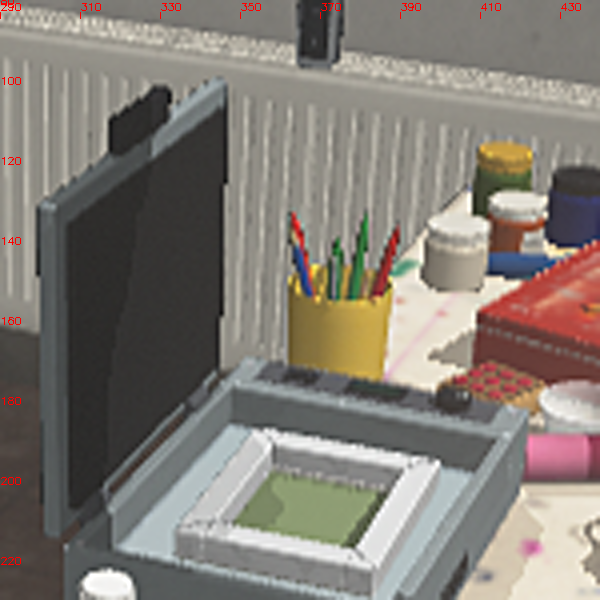

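View pics/zt10.png

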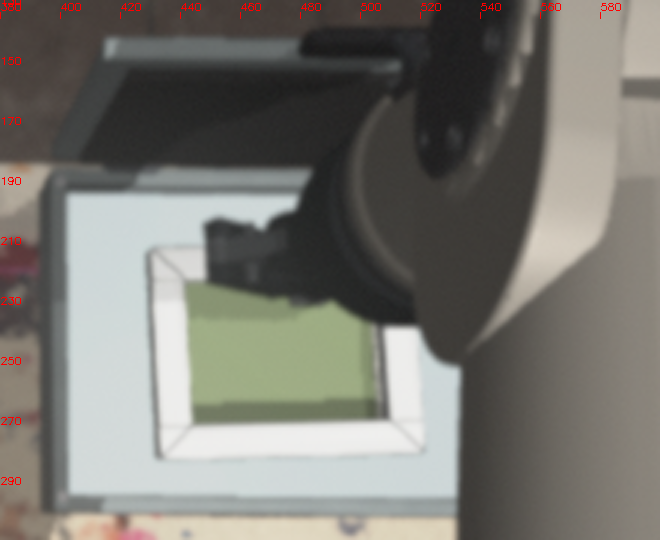

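Run:
```python
from h import *
import pickle
s,t=pickle.load(open("f10.pkl","rb"))
z=.064
a,b,c=[plane(t,u,z) for u in((429.7,213),(433.3,283),(521,280.3))]
print("top centre",(a+c)/2,"yaw",np.degrees(np.arctan2(*(a-b)[:2][::-1])),np.degrees(np.arctan2(*(b-c)[:2][::-1]))-90, np.linalg.norm(a-b),np.linalg.norm(b-c))
p=[plane(s,u,z) for u in((334.5,212.2),(383,222),(399.5,195.5),(355.5,188))]
print("side centre",np.mean(p,0),"yaw",np.degrees(np.arctan2(*(p[0]-p[1])[:2][::-1])),np.degrees(np.arctan2(*(p[1]-p[2])[:2][::-1]))-90)
for u,v in (((429.7,213),(334.5,212.2)),((433.3,283),(383,222)),((521,280.3),(399.5,195.5))): print(tri(t,u,s,v)[0])
# lid: free edge panel corner +y inner: 
print(tri(t,(415.5,144),s,(302,131)), "hinge guess")
def lidp(d,h,th,hx=.597,hz=.072): return hx-d*np.cos(th)+h*np.sin(th), hz+d*np.sin(th)+h*np.cos(th)
for th in(1.5,1.57,1.62,1.7): print(th,lidp(.223,.007,th),proj(s,[[lidp(.234,.007,th)[0],-.2215,lidp(.234,.007,th)[1]]]))
```

```text
top centre [ 0.4847 -0.2332  0.064 ] yaw 3.018426148286108 3.2439917912968212 0.12857581071908125 0.15865314245223308
side centre [ 0.4834 -0.23    0.064 ] yaw 2.6122656905690653 2.161831442751037
[ 0.5441 -0.1508  0.0638]
[ 0.4175 -0.1571  0.0637]
[ 0.4257 -0.3166  0.0613]
(array([ 0.6059, -0.0905,  0.2835]), [np.float64(0.989885680644985), np.float64(0.7828128548740723)]) hinge guess
1.5 (np.float64(0.5882080689343305), np.float64(0.29493654242437806)) [[332.3476 105.8639]]
1.57 (np.float64(0.6038224169240293), np.float64(0.2950055035807742)) [[326.0322 104.8585]]
1.62 (np.float64(0.6149595204911538), np.float64(0.29438582604052765)) [[321.5556 104.4362]]
1.7 (np.float64(0.6326739759010692), np.float64(0.2922393412708318)) [[314.4913 104.27  ]]
```

The screen's centre from the top view is (0.4847, -0.2332) at yaw 3.1°, against the film's (0.4847, -0.2335) at about 3°, so it is centred and square. The side view puts the lid tab at (0.606, -0.2215, 0.298), just about upright. I'll go over and behind the lid with the fingers shut.

```bash
python3 -m handwheel '8 -35 -10 0 0 0 0; 20 -80 -10 0 0 0 0; 35 -125 -10 0 0 0 0; 50 -165 -10 0 0 0 0; 60 -190 -10 0 0 0 0; 63 -193 -10 0 0 0 0; 63 -193 -10 0 0 0 0'
python3 - <<'E'
from h import *
s=grab_frame("side")
zoom(s,250,30,190,170,4,"zs11")
rows((.665,-.2215,.30,-87.2),(.665,-.2215,.26,-87.2))
E
```

```text
clock: 15.55
tcp_pos: [0.6751, -0.2187, 0.3683]
orientation: [2.275, -2.165, -0.003]
contact_force: [0.4, 0.2, 0.1]
grip_width: -0.0002
now [ 0.6749 -0.2185  0.369 ] yaw -87.14008056188678 z [-0.0011  0.0002 -1.    ] w 6.132986823595513e-05 F [ 0.7873 -0.1417  0.0694] t 15.6
(0.665, -0.2215, 0.3, -87.2) -> [ 2.5 10.  69. ] [0.1 0.  0.1]
(0.665, -0.2215, 0.26, -87.2) -> [  2.5  10.  109. ] [0.1 0.  0.1]
```

View pics/zs11.png

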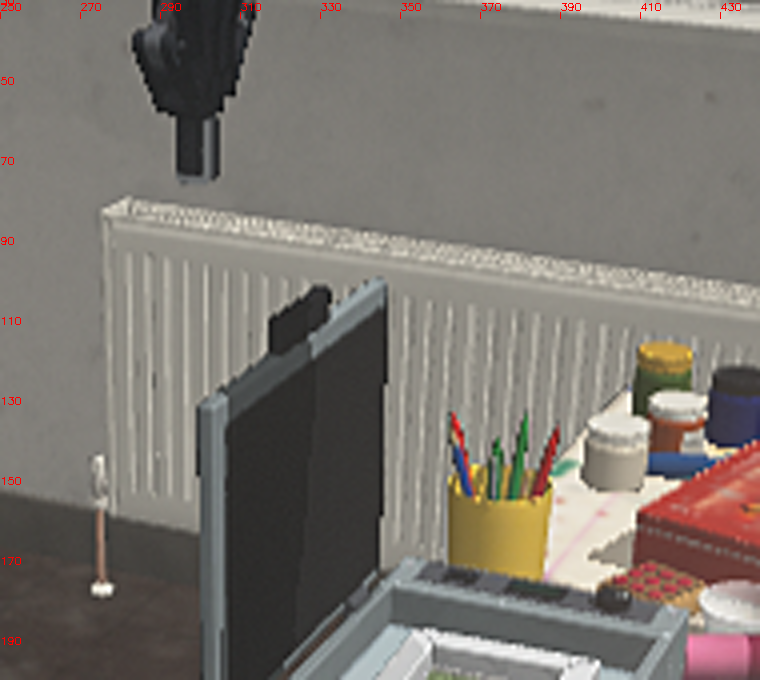

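The closed fingers (tip at (297,75)) are behind and above the lid tab (325,105). Descending behind the panel.

```bash
python3 -m handwheel '1 4 30 0 0 0 0; 2 8 70 0 0 0 0; 3 10 100 0 0 0 0; 3 10 109 0 0 0 0; 3 10 109 0 0 0 0; 3 20 109 0 0 0 0; 3 28 109 0 0 0 0; 3 34 109 0 0 0 0; 3 38 109 0 0 0 0; 3 38 109 0 0 0 0'
python3 - <<'E'
from h import *
import pickle
s=grab_frame("side")
zoom(s,280,60,100,140,4,"zs12")
rows()
E
```

```text
clock: 16.85
tcp_pos: [0.6377, -0.2238, 0.2605]
orientation: [2.276, -2.166, 0.0]
contact_force: [-0.3, 0.3, -0.4]
grip_width: -0.0001
now [ 0.6379 -0.2237  0.2604] yaw -87.15451628703768 z [ 0.0001 -0.     -1.    ] w -0.00021247501998450518 F [-0.0475  0.0004 -0.8112] t 16.9
```

View pics/zs12.png

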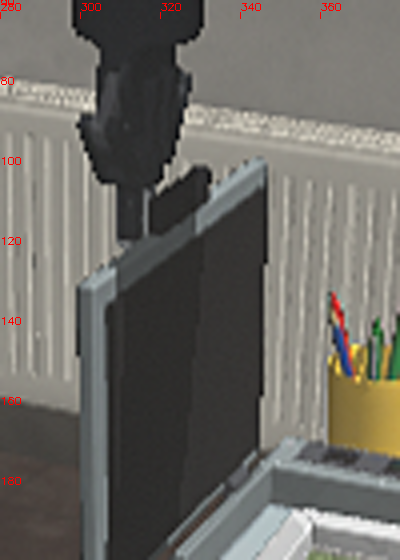

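```bash
cat > arc.py <<'E'
from h import *
import sys
def arc(ths,d=.19,h=.011,hx=.597,hz=.072,y=-.2235):
    rows(*[(hx-d*np.cos(a)+h*np.sin(a)+.011,y,hz+d*np.sin(a)+h*np.cos(a),-87.15) for a in ths])
if __name__=="__main__": arc(eval(sys.argv[1]))
E
python3 arc.py "np.arange(1.6,.85,-.08)"
```

```text
now [ 0.6379 -0.2237  0.2604] yaw -87.15451628703768 z [ 0.0001 -0.     -1.    ] w -0.00021247501998450518 F [-0.0475  0.0004 -0.8112] t 16.9
(np.float64(0.6245432188707014), -0.2235, np.float64(0.2615977898325718), -87.15) -> [-0.8 13.3 -1.2] [-0. -0. -0.]
(np.float64(0.6093386594463515), -0.2235, np.float64(0.26231344668963014), -87.15) -> [-1.6 28.5 -2. ] [-0. -0. -0.]
(np.float64(0.5941255371698609), -0.2235, np.float64(0.26181174695254), -87.15) -> [-2.3 43.7 -1.5] [-0. -0. -0.]
(np.float64(0.5790011641074188), -0.2235, np.float64(0.2600958997875157), -87.15) -> [-3.1 58.8  0.3] [-0. -0. -0.]
(np.float64(0.5640622846331099), -0.2235, np.float64(0.2571768807609042), -87.15) -> [-3.8 73.7  3.2] [-0. -0. -0.]
(np.float64(0.5494044565950714), -0.2235, np.float64(0.2530733616330164), -87.15) -> [-4.6 88.4  7.3] [-0. -0. -0.]
(np.float64(0.5351214400713662), -0.2235, np.float64(0.2478115909225798), -87.15) -> [ -5.3 102.6  12.5] [-0. -0. -0.]
(np.float64(0.5213045976254487), -0.2235, np.float64(0.24142522600579483), -87.15) -> [ -6.  116.4  18.9] [-0. -0. -0.]
(np.float64(0.5080423098975441), -0.2235, np.float64(0.23395511782398665), -87.15) -> [ -6.6 129.7  26.4] [-0. -0. -0.]
(np.float64(0.4954194102701583), -0.2235, np.float64(0.22544904957698847), -87.15) -> [ -7.2 142.3  34.9] [-0. -0. -0.]
```

```bash
python3 -m handwheel '-0.5 6 -0.5 0 0 0 0; -1 13 -1 0 0 0 0; -1 20 -1.5 0 0 0 0; -1.5 28 -2 0 0 0 0; -2 36 -2 0 0 0 0; -2 43 -1.5 0 0 0 0; -2 43 -1.5 0 0 0 0'
python3 - <<'E'
from h import *
s=grab_frame("side")
zoom(s,280,60,140,140,4,"zs13")
E
python3 arc.py "np.arange(1.4,.5,-.08)"
```

```text
clock: 17.77
tcp_pos: [0.5939, -0.2238, 0.2619]
orientation: [2.275, -2.165, -0.001]
contact_force: [-0.1, -0.0, -0.0]
grip_width: -0.0001
now [ 0.5941 -0.2239  0.2618] yaw -87.16092450553106 z [-0.0012 -0.0002 -1.    ] w -0.00014676554662476805 F [-0.6795  0.2478 -0.0552] t 17.825
(np.float64(0.5865461898788272), -0.2235, np.float64(0.26110508726971005), -87.15) -> [-0.8  7.6  0.7] [ 0.1 -0.  -0. ]
(np.float64(0.57150253028735), -0.2235, np.float64(0.2587857989906465), -87.15) -> [-1.5 22.6  3.1] [ 0.1 -0.  -0. ]
(np.float64(0.5566923299505774), -0.2235, np.float64(0.25527171902423895), -87.15) -> [-2.2 37.4  6.6] [ 0.1 -0.  -0. ]
(np.float64(0.5422103236092974), -0.2235, np.float64(0.2505853254901047), -87.15) -> [-3.  51.8 11.3] [ 0.1 -0.  -0. ]
(np.float64(0.5281491466827237), -0.2235, np.float64(0.24475659531405114), -87.15) -> [-3.7 65.9 17.2] [ 0.1 -0.  -0. ]
(np.float64(0.5145987427179401), -0.2235, np.float64(0.23782281247804984), -87.15) -> [-4.3 79.4 24.1] [ 0.1 -0.  -0. ]
(np.float64(0.501645788058142), -0.2235, np.float64(0.22982832952998758), -87.15) -> [-5.  92.3 32.1] [ 0.1 -0.  -0. ]
(np.float64(0.4893731374098308), -0.2235, np.float64(0.22082428387871758), -87.15) -> [ -5.6 104.6  41.1] [ 0.1 -0.  -0. ]
(np.float64(0.477859293855444), -0.2235, np.float64(0.2108682706891546), -87.15) -> [ -6.2 116.1  51.1] [ 0.1 -0.  -0. ]
(np.float64(0.46717790670152676), -0.2235, np.float64(0.20002397446976913), -87.15) -> [ -6.7 126.7  62. ] [ 0.1 -0.  -0. ]
(np.float64(0.4573973003745064), -0.2235, np.float64(0.18836076170906305), -87.15) -> [ -7.2 136.5  73.6] [ 0.1 -0.  -0. ]
(np.float64(0.4485800373775275), -0.2235, np.float64(0.175953237166764), -87.15) -> [ -7.6 145.3  86.1] [ 0.1 -0.  -0. ]
```

View pics/zs13.png

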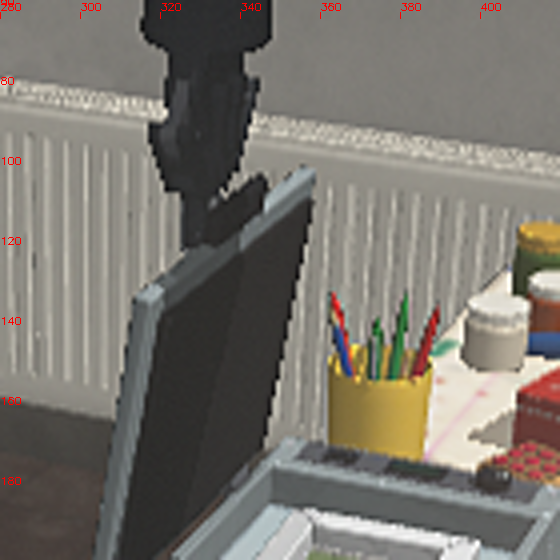

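The lid is leaning in, with its free edge at (315,103), and follows the fingers with the hinge holding. Continuing along the arc.

```bash
python3 -m handwheel '-1 8 1 0 0 0 0; -1.5 22.5 3 0 0 0 0; -2 37.5 6.5 0 0 0 0; -3 52 11.5 0 0 0 0; -3.5 66 17 0 0 0 0; -4.5 79.5 24 0 0 0 0; -5 92.5 32 0 0 0 0; -5.5 104.5 41 0 0 0 0; -6 116 51 0 0 0 0; -6.5 127 62 0 0 0 0; -6.5 127 62 0 0 0 0'
python3 - <<'E'
from h import *
s=grab_frame("side")
zoom(s,280,60,160,160,4,"zs14")
E
python3 arc.py "np.arange(.68,-.05,-.08)"
```

```text
clock: 19.2
tcp_pos: [0.4658, -0.2233, 0.1984]
orientation: [2.275, -2.165, -0.005]
contact_force: [-0.3, -0.7, -0.4]
grip_width: -0.0002
now [ 0.4669 -0.2232  0.1991] yaw -87.1501515904619 z [-0.0018  0.0009 -1.    ] w -0.00021486609389515576 F [ 0.2806  0.1587 -0.0488] t 19.25
(np.float64(0.46717790670152687), -0.2235, np.float64(0.20002397446976922), -87.15) -> [ 0.3 -0.3 -1. ] [ 0.1  0.1 -0. ]
(np.float64(0.4573973003745065), -0.2235, np.float64(0.1883607617090632), -87.15) -> [-0.2  9.4 10.7] [ 0.1  0.1 -0. ]
(np.float64(0.4485800373775276), -0.2235, np.float64(0.17595323716676414), -87.15) -> [-0.6 18.2 23.1] [ 0.1  0.1 -0. ]
(np.float64(0.440782518103933), -0.2235, np.float64(0.16288076665795956), -87.15) -> [-1.  26.  36.2] [ 0.1  0.1 -0. ]
(np.float64(0.43405462006721834), -0.2235, np.float64(0.14922696938272442), -87.15) -> [-1.3 32.7 49.9] [ 0.1  0.1 -0. ]
(np.float64(0.42843937885515876), -0.2235, np.float64(0.13507918304860012), -87.15) -> [-1.6 38.3 64.1] [ 0.1  0.1 -0. ]
(np.float64(0.4239727128489098), -0.2235, np.float64(0.12052790520731532), -87.15) -> [-1.8 42.7 78.6] [ 0.1  0.1 -0. ]
(np.float64(0.42068319346794353), -0.2235, np.float64(0.10566621437928726), -87.15) -> [-1.9 46.  93.5] [ 0.1  0.1 -0. ]
(np.float64(0.4185918624104672), -0.2235, np.float64(0.0905891746687313), -87.15) -> [ -2.   48.  108.6] [ 0.1  0.1 -0. ]
(np.float64(0.4177120970583612), -0.2235, np.float64(0.07539322767781033), -87.15) -> [ -2.1  48.9 123.8] [ 0.1  0.1 -0. ]
```

View pics/zs14.png

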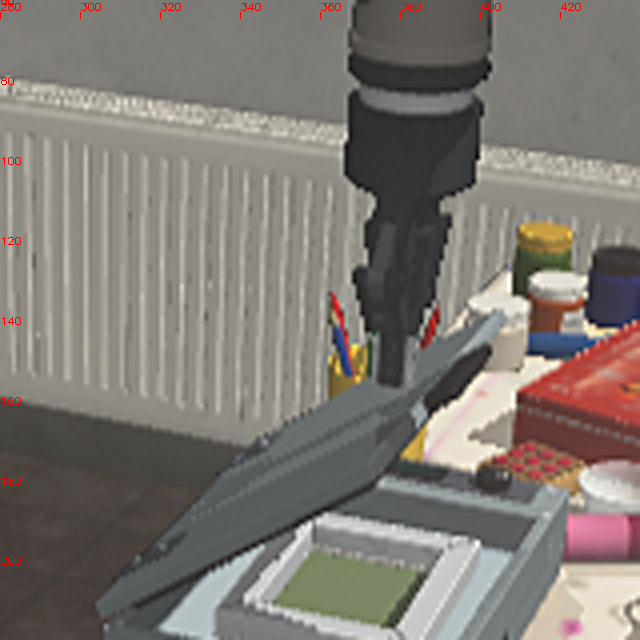

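The lid is about halfway (tab at (400,152), fingertip on the panel at (378,155)), and the screen underneath hasn't moved. Continuing, more slowly at the end.

```bash
python3 -m handwheel '0 9 10.5 0 0 0 0; -0.5 18 23 0 0 0 0; -1 26 36 0 0 0 0; -1 32.5 50 0 0 0 0; -1.5 38 64 0 0 0 0; -2 42.5 77 0 0 0 0; -2 45 88 0 0 0 0; -2 46 97 0 0 0 0; -2 48 104 0 0 0 0; -2 48 109 0 0 0 0; -2 48 109 0 0 0 0'
python3 - <<'E'
from h import *
s=grab_frame("side")
zoom(s,280,120,160,130,4,"zs15")
rows()
E
```

```text
clock: 20.62
tcp_pos: [0.4196, -0.2239, 0.0905]
orientation: [2.276, -2.165, -0.001]
contact_force: [-1.3, -0.3, 0.2]
grip_width: 0.0001
now [ 0.4197 -0.2239  0.0908] yaw -87.13726830835411 z [-0.      0.0001 -1.    ] w -2.1270837140574853e-05 F [-0.0429 -0.2303  0.1704] t 20.675
```

View pics/zs15.png

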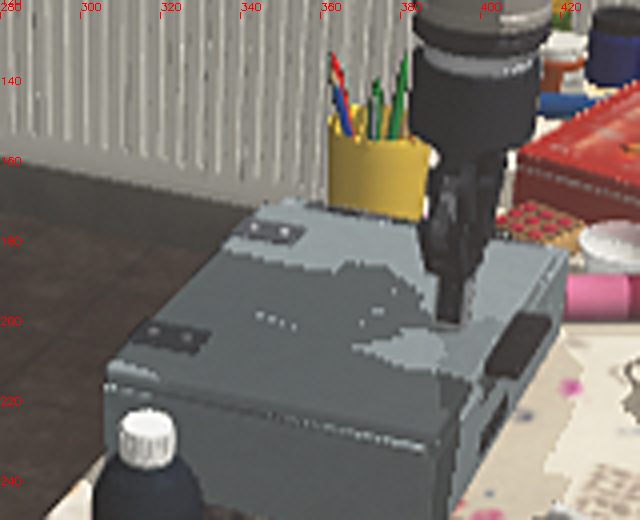

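Nearly shut. Pressing gently in small steps.

```bash
python3 -m handwheel '0 0 1.5 0 0 0 0; 0 0 3 0 0 0 0; 0 0 4 0 0 0 0; 0 0 4 0 0 0 0'; python3 -m handwheel '0 0 1 0 0 0 0; 0 0 2 0 0 0 0; 0 0 2 0 0 0 0; 0 0 2 0 0 0 0'
```

```text
clock: 21.18
tcp_pos: [0.4197, -0.2241, 0.0868]
orientation: [-2.276, 2.166, -0.0]
contact_force: [0.5, -0.6, -0.3]
grip_width: 0.0003
clock: 21.68
tcp_pos: [0.4196, -0.224, 0.0851]
orientation: [2.276, -2.165, -0.0]
contact_force: [-1.3, 0.7, 5.0]
grip_width: -0.0
```

```bash
python3 -m handwheel '0 0 1 0 0 0 0; 0 0 1.5 0 0 0 0; 0 0 1.5 0 0 0 0; 0 0 1.5 0 0 0 0'
```

```text
clock: 22.18
tcp_pos: [0.4196, -0.2241, 0.0849]
orientation: [2.275, -2.165, 0.001]
contact_force: [-6.9, 2.7, 23.4]
grip_width: -0.0003
```

Hard stop: 23 N with only 0.2 mm of movement, at z = 0.085, which is the height of the panel's top when shut. I'll retreat and check.

```bash
python3 -m handwheel '0 0 -3 0 0 0 0; 0 0 -20 0 0 0 0; 0 0 -60 0 0 0 0; 0 0 -110 0 0 0 0; 0 0 -150 0 0 0 0; 0 0 -200 0 0 0 0; 0 0 -200 0 0 0 0; 0 0 -200 0 0 0 0'
python3 - <<'E'
from h import *
s=grab_frame("side");t=grab_frame("top")
zoom(s,280,140,160,130,5,"zs16")
zoom(t,320,160,260,160,3,"zt16")
rows()
# predicted shut corners of lid top (hinge at .597,-.227 ; unit yaw ~1.4)
Ru=R.from_euler('z',1.4,degrees=True)
for u,v in (("free,+y",(-.21,.135,.013)),("free,-y",(-.21,-.135,.013)),("tab",(-.232,0,.007))):
    p=np.array([.597,-.2245,.072])+Ru.apply(v); print(u,p,proj(s,[p]),proj(t,[p]))
E
```

```text
clock: 23.18
tcp_pos: [0.4193, -0.2238, 0.2834]
orientation: [2.276, -2.165, 0.0]
contact_force: [-1.1, 0.6, 0.1]
grip_width: 0.0001
now [ 0.4188 -0.2237  0.2823] yaw -87.14254806519543 z [-0.002   0.0011 -1.    ] w 0.0001415978697280461 F [ 0.3327  1.0753 -0.3839] t 23.275
free,+y [ 0.3838 -0.0947  0.085 ] [[389.9512 229.3039]] [[399.9539 299.6828]]
free,-y [ 0.3904 -0.3646  0.085 ] [[418.5492 182.955 ]] [[553.1095 299.9324]]
tab [ 0.3651 -0.2302  0.079 ] [[413.8314 208.1423]] [[475.9843 312.3742]]
```

View pics/zs16.png

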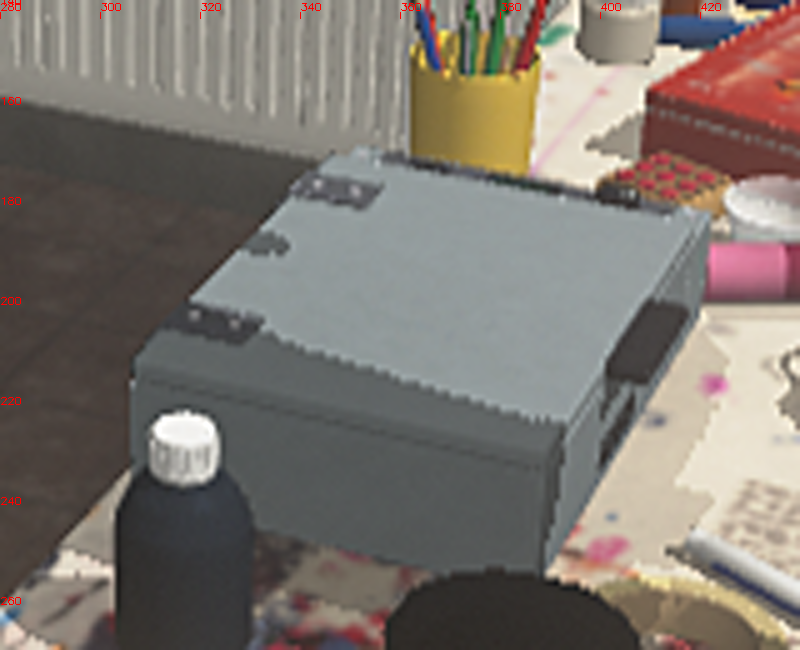

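View pics/zt16.png

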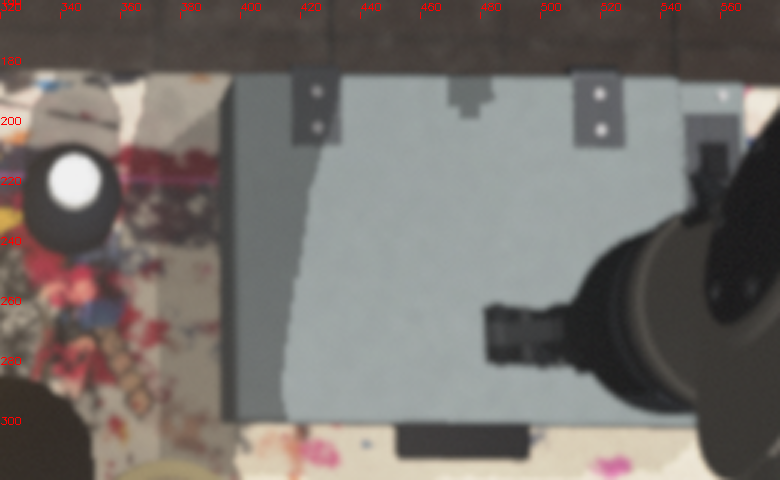

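Run:
```python
from h import *
s=grab_frame("side");t=grab_frame("top")
zoom(s,300,190,110,80,7,"zs17")
zoom(s,385,165,60,80,7,"zs18")
print(tri(t,(399,300.3),s,(393,224.4)))
for z in(.085,.073,.072): print(z,proj(s,[[.3838,-.0947,z],[.3838,-.0897,z],[.5938,-.0897,z],[.3904,-.3646,z]]))
```

```text
(array([ 0.3799, -0.0916,  0.1007]), [np.float64(1.358427773748071), np.float64(1.2427034067405087)])
0.085 [[389.9401 229.2947]
 [389.2637 230.2955]
 [305.7483 211.0014]
 [418.5359 182.9508]]
0.073 [[389.4857 233.8206]
 [388.8114 234.8307]
 [305.7329 215.3771]
 [418.0225 187.0085]]
0.072 [[389.4481 234.1956]
 [388.7739 235.2065]
 [305.7317 215.7398]
 [417.9799 187.345 ]]
```

View pics/zs17.png

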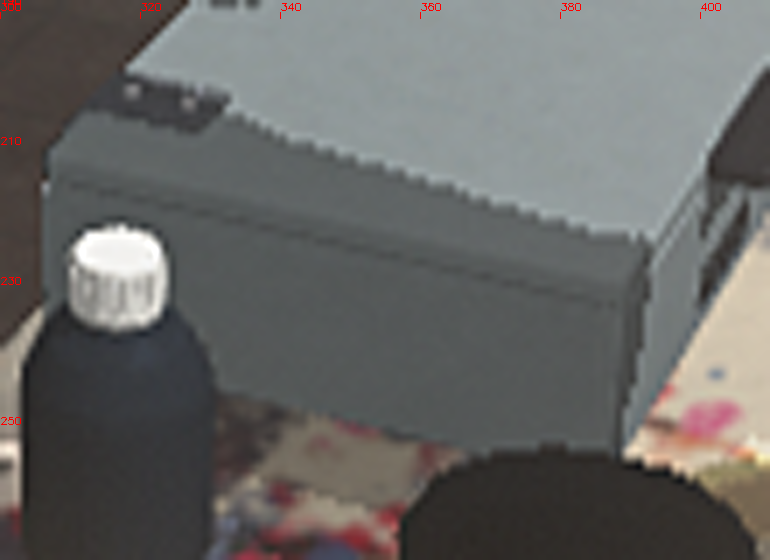

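View pics/zs18.png

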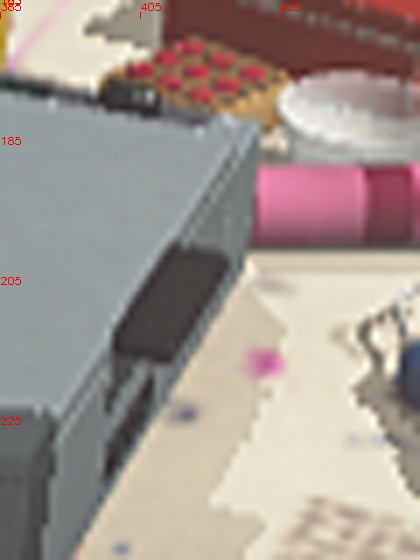

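Both pictures show the lid flush: the seam from (306,216) to (389,233) is within about 1.5 px of the prediction for a shut lid. The bottle is upright and the robot is clear. Handing in.

```bash
python3 -c "
from bench import workorder
print(workorder.hand_in())"
```

```text
the job is handed in; nothing more can be done
None
```

The screen is on the glass over the artwork, mesh down, and the lid is shut. I handed the job in at about 23 s with the robot clear at z = 0.28 m.

I gripped the screen by its +y short bar, carried it over the bottle and set it down until I felt light contact (about 9 N). After letting go, I pushed the lid shut with the closed fingers along an arc of about 0.65 rad/s.

**Screen:** with the lid still open, the top camera put the screen's centre at (0.4847, −0.2332) with yaw 3.1°. The film was at (0.4847, −0.2335), about 3°. The side camera read the screen's centre about 3 mm off in y, which is within tolerance. I could not see the screen again once the lid was shut.

**Lid:** it stopped hard at 23 N with the fingertip at z = 0.085 m, the height of the panel's top when shut. The seam in the side picture was within about 1.5 px of the prediction for a shut lid. One corner position I triangulated for the lid disagreed (z = 0.10 m). I had marked a shadow edge there instead of the corner, so I discarded it.

**Bottle:** still upright in the last pictures.

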